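# Seat the boring template on the jig's pin

### The arm

A 7-joint arm with a two-finger parallel gripper is mounted at the origin on the work surface. World frame = base frame: x ahead of the robot, y to its left, z up, the work surface at z = 0. Lengths are in m, angles in degrees, forces in N, time in s.
With the tool pointing down it reaches from about 0.35 to 0.775 m from the base axis. Payload 3.1 kg.
Tool frame: the origin (TCP) lies on the centre line of the jaws, within the pads' length; the fingertips stand 17 mm ahead of it and the grasp point (between the pads) lies 2 mm behind it (robot.tip_reach is the distance from the TCP to the fingertips, in m); z points along the fingers, y is the line along which they close (so a half turn about z gives the same grasp; the last joint's range is limited). The gripper opens to 85 mm and grips with 20 to 120 N. Pads are 22 mm wide; open, the fingers measure 114 mm over their backs; the gripper's body (76 mm by 85 mm) begins 54 mm behind the grasp point. The pads swing forward as they close: fully open they stand 13 mm farther back than shut.
Start: joints at [-78.936, 17.813, 0.802, 86.603, -0.252, 75.585, -1.558], TCP at [0.128, 0.535, 0.248] pointing down, gripper open.
Joint ranges: [-154.91, 154.91], [-16.99, 109.72], [-72.82, 74.43], [7.12, 147.25], [-82.49, 262.49], [11.32, 116.49], [-174.64, 174.64]. Speed limits (degrees/s): [159.86, 159.86, 180, 180, 180, 180, 180].

### API

Orientations are given as [roll, pitch, yaw] about the fixed x, y, z axes, in that order (R = Rz(yaw) Ry(pitch) Rx(roll)).
In Python, from station import robot, fingers, vision, workorder, recognise gives the robot as it stands. Calls block until the motion is done:
- robot.move_to(position, orientation): joint-space move of the TCP to a pose.
- robot.line_to(position, orientation=None, velocity=0.15, f_stop=None): straight line of the TCP; orientation=None keeps the orientation; velocity is the mean speed in m/s. With f_stop (N) it stops when the force on the tool has changed by that much, and returns True; else False.
- robot.move_j(angles): joint-space move.
- fingers.gripper_to(opening, force=None): opening from 0.0 (shut) to 1.0 (fully open); force is the grip in N (None keeps the last); returns when the fingers have stopped.
- robot.pause(seconds).
- robot.inverse_kinematics(position, orientation): joint angles nearest the present ones, or None.
- vision.grab_frame(name): name is "scene" or "top" or "wrist"; returns the picture (384x512x3 uint8, red, green, blue); there is no depth.
- vision.calibration(name): a dict with "mtx" (3x3 intrinsics, pixels), "extrinsics" (4x4, takes a point from world to camera coordinates); the wrist camera has in their place "T_tool_cam" (4x4, takes a point from camera to tool coordinates, whose origin is the TCP and whose axes are the flange's). Camera axes: x right, y up, looking along -z (the intrinsics and any distortion apply to the point x, -y, -z); pixel columns grow to the right and rows downward; lengths in m; the calibration is good to about 2 mm. A picture is of the moment at which its call begins: read the wrist's pose just before it. calibration takes no time and is no camera call.
A pose or a line that the arm cannot do raises robot.PlanningError and nothing moves.
- workorder.close_job(): hands the job in; it is judged then, once.
Trained networks look in the newest picture that a camera, given by its name, has taken for a name from the list of things; names that differ only in an ending like _2 or _b are one class to them, and where a whole thing is asked for, a point or a joint stands for the part that bears it (a point fixed in the world has none). Each returns a list of dicts, best first, with "p" (0 to 1); they miss things now and then, are a little off and sometimes report something else, mostly with a low value. They report only what shows in the picture. A call takes as long as a camera call.
- recognise(label, camera): "rect" ([centre column, centre row, width, height] in pixels, round what is visible of it).
Readings, each from a call of its own:
- robot.current_time_s(): time.
- robot.current_joint_positions(): joint angles.
- robot.current_dq(): joint speeds.
- robot.current_joint_torque(): joint torques, N m.
- robot.current_tool_pos(): TCP position.
- robot.current_eef_rot(): TCP orientation.
- robot.current_contact_force(): force on the tool from outside, world axes, zero at the start.
- robot.current_torque(): the same for the moment, N m.
- robot.current_finger_gap(): opening from 0.0 (shut) to 1.0 (fully open).
- robot.current_gripper_force(): force on a finger pad.
Only numpy, scipy, OpenCV 4.12 (cv2) and the standard library are available. Lean on these libraries where they do the work, as an engineer would, in place of code of your own. Each camera call takes 0.05 s, during which the arm holds its last target. There are 200 camera calls.

### The job

Pick up the wooden boring template by its grip bar, lay it lightly on the jig with the end that has the big hole over the nest-box panel, and slide it along the fence, feeling for the pin without forcing it, until the small hole drops over the pin. Leave it fully down, flat on the jig and square to the fence, let go, and leave everything else on the bench and the tin on the jig alone.

Things in the scene. Friction and masses are not known exactly. Their poses are not given: they have to be found in the camera images.
- jig: Jig fixed to the bench, 350 x 150 mm; flat top face 30 mm above its origin (on the bench), y -57 to +43 mm. x along its length, z up. Fence along the +y side: guiding face at y = +47 mm, x -145 to +155 mm, 18 mm thick, top 54 mm above the bench. Top is a pale nest-box panel for x 0 to 205 mm, darker wood with a slotted metal strip for x -143 to 0. A tin stands near the +x end.
- jig_slot (a point): Middle of the slot, level with the jig's top face (jig frame -60, 0, 30 mm), axes as the jig's. A rigid upright steel pin, 12 mm wide, is clamped in the slot at y = 0, anywhere up to 20 mm either way along x from here: not measured, must be seen or felt for. It stands 14 mm above the top face; its top 1.5 mm taper to a 10 mm flat tip.
- template_grip (a point): Loose wooden template, 0.13 to 0.21 kg: middle of its grip bar, 30 mm above its underside. From here the flat board (8 mm thick) spans x -80 to +120 mm, y -45 to +45 mm. The bar on it is 22 mm wide (x), 60 mm long (y), its top 50 mm above the underside. x points to the big-hole end, z up.
- template_hole (a point): Centre, on the underside, of the template's small round through hole, 15 mm wide (the pin is 12 mm). It lies 40 mm from the grip bar's middle towards -x, on the centre line. Axes as template_grip.
- template_bore (a point): Centre, on the underside, of the template's big round hole, 33 mm wide, 70 mm from the grip bar's middle towards +x. Axes as template_grip.
- template: The same template; origin on its underside below the grip bar's middle, same axes.
- screw_tin: Bystander: small steel tin 32 mm wide, 35 mm high, standing on the jig's panel; origin under its centre.
- sand_block: Bystander: cork sanding block 100 x 60 x 28 mm; origin under its centre.
- offcut: Bystander: pine offcut 130 x 70 x 18 mm; origin under its centre.
- offcut_small: Bystander: pine offcut 60 x 50 x 18 mm; origin under its centre.
- tape: Bystander: tape measure 65 x 35 x 62 mm; origin under its centre.

How it is judged (in metres and radians):
At the end, for the whole second after the job is handed in: Template flat on the jig (underside within 2 mm of its top, tilt under 0.03 rad), pin through the small hole (hole within 4 mm of the slot line, 23 mm of its middle), big hole on the panel side, parallel to the fence within 0.08 rad, under 0.02 m/s, nothing forced or disturbed (x of template_hole in the frame of jig_slot between -0.023 and 0.023 m and y of template_hole in the frame of jig_slot between -0.004 and 0.004 m and z of template_hole in the frame of jig_slot below 0.002 m and angle between template_grip's own z axis and vertical below 0.03 rad and x of template_bore in the frame of jig_slot above 0.05 m and angle between the x axis of template_grip and the x axis of jig, either way round below 0.08 rad and linear speed of template below 0.02 m/s); the robot touches nothing.
It fails at once if the template is forced: more than 40 N between it and the jig or its pin (contact force between template and jig above 40 N).
It fails at once if the gripper or arm pushes on the jig or its pin with more than 15 N (contact force between the arm and jig above 15 N).
It fails at once if the template is dropped from well above the jig: let go and falling faster than 0.6 m/s (contact force between the fingers and template below 0.3 N and linear speed of template above 0.6 m/s).
It fails at once if another thing on the bench is moved by more than 20 mm (distance of any of screw_tin, sand_block, offcut, offcut_small, tape from where it was at the start of the episode above 0.02 m).
It also fails if it takes over 72 s, if anything falls off the work surface, if the arm or the gripper's body presses on something with over 40 N, if the wrist force passes 120 N, or if a joint passes its speed limit or range.

## Working session

There is one attempt and no reset: what is moved stays moved. The work goes in short steps, each a Python script; the robot and the scene stay as the last script left them, time stands still between calls to the robot, and variables do not carry over. Pictures are saved under pics/ and viewed, at most 10 in all, crops included, and the job is handed in when it is done.

```bash
mkdir -p pics; ls; python3 - <<'E'
from station import robot, fingers, vision, workorder, recognise
import cv2,numpy as np
for c in("top","scene"):
    im=vision.grab_frame(c); cv2.imwrite(f"pics/{c}0.png",im[:,:,::-1])
    k=vision.calibration(c);print(c,k["mtx"].tolist(),np.round(k["extrinsics"],4).tolist(),k.keys())
    for n in("jig","template","template_grip","template_hole","template_bore","jig_slot","screw_tin"):
        print(n,[(round(d["p"],2),np.round(d["rect"]).tolist()) for d in recognise(n,c)[:2]])
print(np.round(vision.calibration("wrist")["T_tool_cam"],4).tolist(),vision.calibration("wrist")["mtx"].tolist(),robot.current_eef_rot(),robot.current_time_s())
E
```

```text
pics
top [[352.0639013492617, 0.0, 255.42880171343327], [0.0, 352.0639013492617, 190.68450801726422], [0.0, 0.0, 1.0]] [[0.0024, -1.0, -0.0005, 0.0095], [0.9775, 0.0022, 0.2107, -0.5997], [-0.2107, -0.001, 0.9775, -0.905], [0.0, 0.0, 0.0, 1.0]] dict_keys(['mtx', 'extrinsics'])
jig [(0.89, [186.0, 193.0, 59.0, 127.0])]
template [(0.94, [315.0, 212.0, 37.0, 68.0])]
template_grip [(0.83, [315.0, 213.0, 36.0, 72.0])]
template_hole [(0.71, [317.0, 214.0, 40.0, 72.0])]
template_bore [(0.73, [317.0, 214.0, 40.0, 71.0])]
jig_slot [(0.69, [185.0, 190.0, 57.0, 124.0])]
screw_tin [(0.68, [315.0, 211.0, 37.0, 76.0]), (0.53, [193.0, 136.0, 12.0, 11.0])]
scene [[351.90868918885513, 0.0, 247.36703782577044], [0.0, 351.90868918885513, 188.7062816335531], [0.0, 0.0, 1.0]] [[-0.8226, 0.5685, -0.0131, 0.487], [-0.3299, -0.4582, 0.8254, 0.1445], [0.4632, 0.6833, 0.5644, -1.4089], [0.0, 0.0, 0.0, 1.0]] dict_keys(['mtx', 'extrinsics'])
jig [(0.7, [284.0, 248.0, 123.0, 94.0])]
template [(0.98, [233.0, 176.0, 56.0, 34.0])]
template_grip [(0.68, [228.0, 177.0, 58.0, 31.0])]
template_hole [(0.79, [231.0, 176.0, 55.0, 31.0]), (0.21, [356.0, 297.0, 36.0, 32.0])]
template_bore [(0.89, [233.0, 178.0, 60.0, 37.0])]
jig_slot [(0.77, [283.0, 251.0, 125.0, 92.0]), (0.32, [188.0, 149.0, 19.0, 9.0])]
screw_tin []
[[0.0001, 0.9499, 0.3127, 0.0794], [1.0, -0.0002, 0.0003, 0.0004], [0.0004, 0.3127, -0.9499, -0.1239], [0.0, 0.0, 0.0, 1.0]] [[296.5674213737205, 0.0, 256.9428117818769], [0.0, 296.5674213737205, 193.52172533252508], [0.0, 0.0, 1.0]] [1.79995163e+02 1.74780061e-03 1.66552032e+02] 0.8
```

View pics/top0.png

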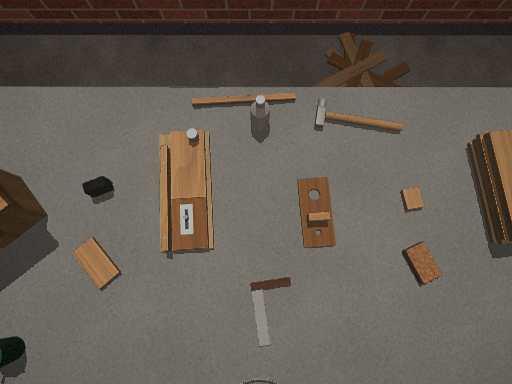

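View pics/scene0.png

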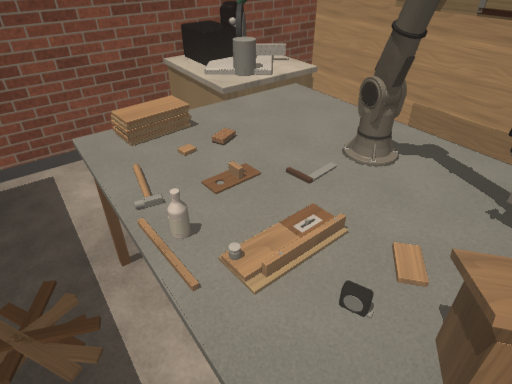

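Top picture: the template (bar at about 319,217) has its big hole towards +x. The jig (centre 186,190) also has +x up, with the fence on the left, the metal strip at (187,219) and the tin at (193,135). The next step is closer wrist views of both.

```bash
cat > h.py <<'E'
from station import robot, fingers, vision, workorder, recognise
import cv2,numpy as np
from scipy.spatial.transform import Rotation as R
def ray(cam,pose=None):
    k=vision.calibration(cam)
    if cam=="wrist":
        T=np.eye(4);T[:3,:3]=R.from_euler("xyz",pose[1],degrees=True).as_matrix();T[:3,3]=pose[0]
        return k["mtx"],T@k["T_tool_cam"]
    return k["mtx"],np.linalg.inv(k["extrinsics"])
def p2w(px,z,cam,pose=None):
    K,T=ray(cam,pose); d=np.linalg.inv(K)@[px[0],px[1],1]; d=T[:3,:3]@(d*[1,-1,-1])
    return T[:3,3]+d*(z-T[2,3])/d[2]
def w2p(P,cam,pose=None):
    K,T=ray(cam,pose); c=np.linalg.inv(T)@np.r_[P,1]; u=K@(c[:3]*[1,-1,-1]); return u[:2]/u[2]
def pose(): return robot.current_tool_pos(),robot.current_eef_rot()
def snap(name):
    p=pose(); im=vision.grab_frame("wrist"); cv2.imwrite(f"pics/{name}.png",im[:,:,::-1]); 
    np.save(f"pics/{name}.npy",np.array(p)); return p,im
E
python3 - <<'E'
from h import *
j=p2w((187,219),.03,"top"); g=p2w((319,217),.05,"top"); t=p2w((192,134),.065,"top")
print(j,g,t, p2w((186,193),.03,"top"))
for yaw in(90,-90,180,0):
    print(yaw,robot.inverse_kinematics([j[0],j[1],.1],[180,0,yaw]),robot.inverse_kinematics([g[0],g[1],.1],[180,0,yaw]))
print(robot.current_eef_rot())
robot.move_to([j[0],j[1],.30],[180,0,90]); snap("wj")
robot.move_to([g[0],g[1],.26],[180,0,90]); snap("wt")
print(robot.current_time_s(),pose(), robot.current_contact_force())
a=cv2.imread("pics/wj.png");b=cv2.imread("pics/wt.png")
E
```

```text
[0.52536405 0.20250331 0.03      ] [ 0.52907259 -0.1639449   0.05      ] [0.76415999 0.19193652 0.065     ] [0.59977803 0.20857469 0.03      ]
90 [-47.74618788  29.56718819  34.70552686  97.21644635 -19.08679981
  59.22278512  -6.64123476] [-22.66466704  35.12326978  55.26740288  99.15087271 -32.04432445
  63.0185442   42.90451398]
-90 [-26.20129724  26.42622164   4.58834246  96.34483912  -2.42404939
  57.32548071 159.21855514] [ -27.24082744   39.89521379   64.46851566   99.29028741  -39.08537227
   66.6296608  -131.28724373]
180 [-37.96655313  27.33778972  20.69871278  96.83292009 -11.05374674
  57.84386484  76.52330948] [-16.07532262  30.98241582  44.1635291   98.93169679 -24.42834756
  60.13857984 126.45060715]
0 [-49.58302564  30.19515572  37.45876569  97.28515738 -20.7655779
  59.62788171 -95.21655433] [-21.72509036  34.38653306  53.57325421  99.1208804  -30.82166359
  62.48794571 -48.12157299]
[1.79995163e+02 1.74780061e-03 1.66552032e+02]
4.1583 (array([ 0.5300709 , -0.16159746,  0.25987899]), array([ 1.79984995e+02, -6.76716879e-02,  9.02264561e+01])) [0.50463323 0.23558272 0.39646487]
```

View pics/wj.png

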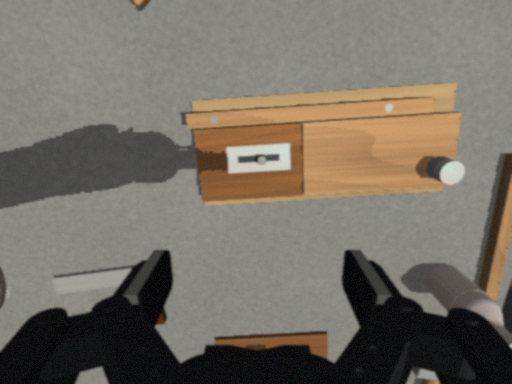

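View pics/wt.png

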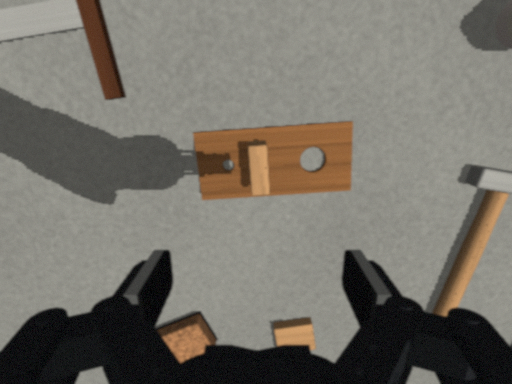

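The wrist views show the jig with the pin at about (262,159), the strip, fence and tin (453,171). The template has its small hole at (228,165), bar at (260,168) and big hole at (313,159). I'll zoom in on both for exact pixels.

```bash
python3 - <<'E'
import cv2,numpy as np
a=cv2.imread("pics/wj.png")[78:208,180:470];b=cv2.imread("pics/wt.png")[115:205,188:358]
a=cv2.resize(a,None,fx=2.7,fy=2.7,interpolation=cv2.INTER_CUBIC);b=cv2.resize(b,None,fx=2.7,fy=2.7,interpolation=cv2.INTER_CUBIC)
c=cv2.imread("pics/wj.png")[140:180,220:297];c=cv2.resize(c,None,fx=4,fy=4,interpolation=cv2.INTER_CUBIC)
o=np.zeros((a.shape[0]+b.shape[0],a.shape[1],3),np.uint8);o[:a.shape[0]]=a;o[a.shape[0]:,:b.shape[1]]=b
o[a.shape[0]:a.shape[0]+c.shape[0],470:470+c.shape[1]]=c
print(a.shape,b.shape,c.shape);cv2.imwrite("pics/z.png",o)
E
```

```text
(351, 783, 3) (243, 459, 3) (160, 308, 3)
```

View pics/z.png

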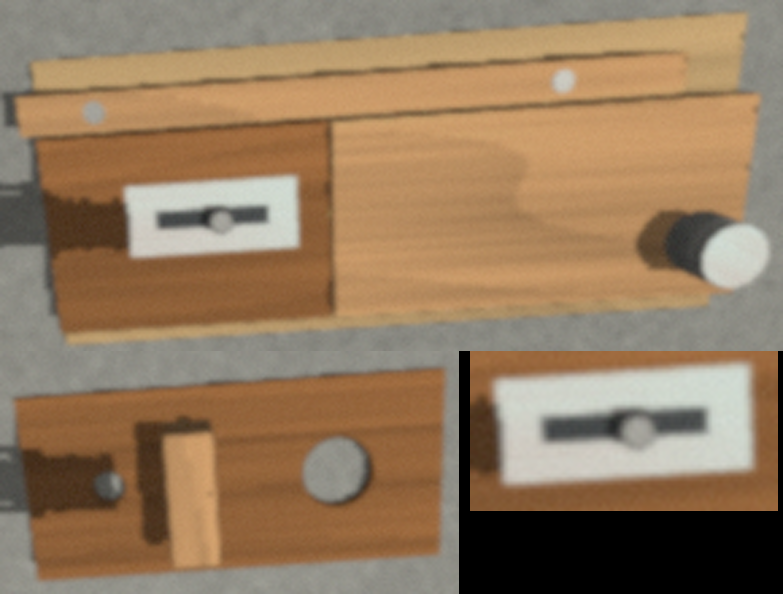

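```bash
cat > m.py <<'E'
from h import *
pj=np.load("pics/wj.npy");pt=np.load("pics/wt.npy")
u=lambda q,o:(np.array(q)+.5)/2.7-.5+o
J=lambda q,z:p2w(u(q,(180,78)),z,"wrist",pj)[:2]
T=lambda q,z:p2w(u(q,(188,115)),z,"wrist",pt)[:2]
ang=lambda a,b:np.degrees(np.arctan2(*(b-a)[::-1]))
if __name__=="__main__":
    pin=J((221,221),.044);print("pin",pin, p2w((261.6,159.6),.044,"wrist",pj)[:2])
    pc=np.array([J(q,.031) for q in((124,186),(298,176),(299,247),(130,258))]);print("plate",pc.mean(0),ang(pc[0],pc[1]),ang(pc[3],pc[2]),ang(pc[3],pc[0]),ang(pc[2],pc[1]))
    print("plate size",np.linalg.norm(pc[1]-pc[0]),np.linalg.norm(pc[3]-pc[0]))
    b=[J((330,122),.03),J((333,316),.03)];print("bound",b,ang(b[1],b[0]))
    f=[J((22,137),.054),J((685,98),.054)];print("fence",f,ang(*f))
    print("tin",J((735,256),.065))
    tc=np.array([T(q,.008) for q in((14,47),(445,18),(440,203),(38,229))]);print("templ",tc.tolist(),tc.mean(0),ang(tc[0],tc[1]),ang(tc[3],tc[2]),ang(tc[3],tc[0]),ang(tc[2],tc[1]))
    s=T((108,136),.006);B=T((337,119),.004);bar=np.mean([T(q,.05) for q in((165,84),(213,81),(220,213),(174,216))],0)
    print("hole",s,"bore",B,np.linalg.norm(B-s),ang(s,B),"bar",bar, "from holes",s+(B-s)*40/110)
E
python3 m.py
```

```text
pin [0.53090427 0.20682777] [0.53098677 0.20674519]
plate [0.52689345 0.20600214] 3.5374161853997053 4.089105304019496 93.11125416455495 93.04116605032975
plate size 0.08533310673310485 0.036421220812117086
bound [array([0.5829622 , 0.25234721]), array([0.58956578, 0.15427331])] 93.85206433766199
fence [array([0.44019432, 0.2471243 ]), array([0.7371853 , 0.26547702])] 3.536127228717301
tin [0.7672115  0.19589908]
templ [[0.45075729483261273, -0.12440133271066564], [0.6488155025713802, -0.11062897303061142], [0.6555899859455916, -0.19934857858837984], [0.45698705524601574, -0.21362567411311711]] [ 0.55303746 -0.16200114] 3.977769493282445 4.111784967762198 93.9939845618109 94.36653826947733
hole [ 0.49290797 -0.16673002] bore [ 0.60306697 -0.15844664] 0.11046999366796519 4.300249702497835 bar [ 0.53357276 -0.16287926] from holes [ 0.53296579 -0.16371788]
```

```bash
python3 - <<'E'
from h import *
print(pose(),robot.current_time_s())
o=[180,0,94.1]; g=[.5333,-.1634]
fingers.gripper_to(.8,force=40)
robot.move_to(g+[.10],o); robot.pause(.3); print(pose())
print("hit",robot.line_to(g+[.033],o,velocity=.06,f_stop=6)); print(pose())
fingers.gripper_to(0.0,force=40); robot.pause(.2)
print(robot.current_finger_gap(),robot.current_gripper_force(),pose(),robot.current_contact_force())
print(robot.line_to([g[0],g[1],.13],o,velocity=.1)); robot.pause(.3)
print(pose(),robot.current_finger_gap(),robot.current_contact_force(),robot.current_time_s())
snap("held")
E
```

```text
(array([ 0.5300709 , -0.16159746,  0.25987899]), array([ 1.79984995e+02, -6.76716879e-02,  9.02264561e+01])) 4.1583
(array([ 0.53446139, -0.16375101,  0.10156374]), array([1.79823336e+02, 4.41254800e-02, 9.41117735e+01]))
hit False
(array([ 0.5337105 , -0.16358697,  0.0334559 ]), array([1.79945137e+02, 2.09134662e-02, 9.41008509e+01]))
0.25431657317033407 40.41890859603882 (array([ 0.53346289, -0.16353097,  0.03326017]), array([1.79977633e+02, 9.43176127e-03, 9.40990606e+01])) [-0.08456434  0.15514593  2.86257629]
False
(array([ 0.53308061, -0.16335944,  0.12959942]), array([-1.79956125e+02, -5.71778947e-03,  9.40950919e+01])) 0.252565128524221 [ 0.02379257  0.08384331 -0.69032096] 8.825
```

```bash
python3 - <<'E'
from h import *
a=np.radians(3.6);c=np.array([np.cos(a),np.sin(a)]);pin=np.array([.5310,.2065]);o=[180,0,93.6]
g=list(pin+.04*c)
robot.move_to(g+[.15],o); robot.line_to(g+[.097],o,velocity=.1); robot.pause(.4)
p,im=snap("hov"); print(p,robot.current_contact_force(),robot.current_time_s())
P=np.load("pics/held.npy")
for n,q in(("held",P),("hov",p)):
    h=q[0]-[0,0,.0333]; yaw=np.radians(q[1][2]-90); d=np.array([np.cos(yaw),np.sin(yaw),0])
    print(n,[np.round(w2p(h+k*d+[0,0,.008],"wrist",q),1) for k in(-.04,.07)])
print("pin exp",w2p([*pin,.044],"wrist",p))
A=cv2.imread("pics/held.png")[120:260,170:390];B=im[120:260,170:390,::-1]
cv2.imwrite("pics/z2.png",cv2.resize(np.vstack([A,B]),None,fx=2.1,fy=2.1,interpolation=cv2.INTER_CUBIC))
E
```

```text
(array([0.57110309, 0.20911013, 0.09736827]), array([ 1.79966233e+02, -1.44380621e-02,  9.36082420e+01])) [ 0.31931931 -0.39494766 -2.22682701] 11.4083
held [array([184.1, 246.2]), array([379.6, 246.4])]
hov [array([184.1, 246.3]), array([379.4, 246.3])]
pin exp [193.81855985 225.65250596]
```

View pics/z2.png

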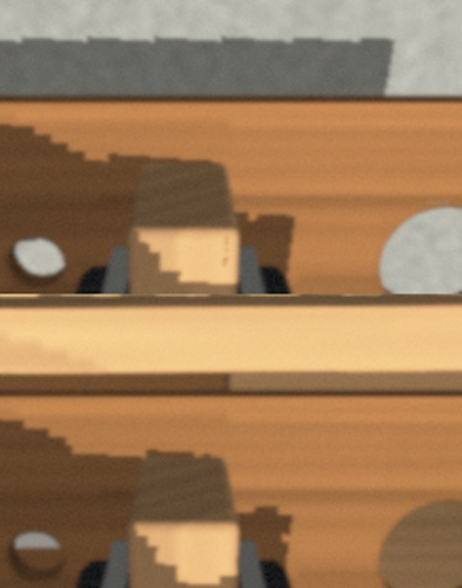

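The hover picture shows the template held squarely, with the small hole at about (188,242) and the bar centred at (258,235). The pin isn't visible through the hole, so I'll probe lightly for it.

```bash
cat > probe.py <<'E'
from h import *
a=np.radians(3.6);c=np.array([np.cos(a),np.sin(a)]);n=np.array([-c[1],c[0]]);pin=np.array([.5310,.2065]);o=[180,0,93.6]
def at(dx,dy,z): return [*(pin+(.04+dx/1e3)*c+dy/1e3*n),z]
def probe(dx,dy,fs=3):
    robot.line_to(at(dx,dy,.082),o,velocity=.05); robot.pause(.15)
    hit=robot.line_to(at(dx,dy,.0625),o,velocity=.02,f_stop=fs)
    z=robot.current_tool_pos()[2]
    print((dx,dy),hit,round(z,4),np.round(robot.current_contact_force(),1),np.round(robot.current_torque(),2),round(robot.current_time_s(),1))
    return z
E
python3 - <<'E'
from probe import *
for d in((0,0),(2,0),(-2,0)):
    if probe(*d)<.070: break
E
```

```text
(0, 0) True 0.0633 [-0.8 -0.2  5.2] [ 0.03 -0.17  0.02] 12.9
```

```bash
python3 - <<'E'
from probe import *
p=robot.current_tool_pos()
fingers.gripper_to(.6); robot.pause(.3)
robot.line_to([p[0],p[1],.15],o,velocity=.08); robot.line_to([p[0],p[1],.26],o,velocity=.15); robot.pause(.3)
q,im=snap("done"); print(q,robot.current_contact_force(),robot.current_time_s())
cv2.imwrite("pics/z3.png",cv2.resize(im[70:230,150:480,::-1],None,fx=2.4,fy=2.4,interpolation=cv2.INTER_CUBIC))
E
```

```text
(array([0.57041643, 0.20895795, 0.25923735]), array([-1.79924989e+02,  2.83468352e-02,  9.35962028e+01])) [-0.13953665  0.39095403  0.34392799] 16.05
```

View pics/z3.png

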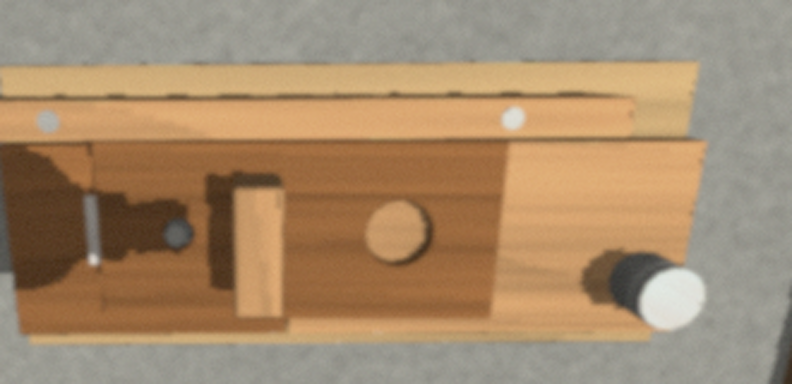

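The template lies flat against the fence and parallel to it. The pin shows in the small hole at crop (177,233), the big hole is over the panel at (397,231), and the tin at (672,297) hasn't moved.

```bash
python3 -c "
from station import workorder
print(workorder.close_job())"
```

```text
the job is handed in; nothing more can be done
None
```

The template is down flat on the jig with the pin through its small hole, parallel to the fence and released, and the job is handed in; it dropped over the pin on the first light probe, so no slide along the fence was needed.

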